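Feed a padlock body into the marking machine with the push stick

ROBOT

A 6-joint arm with a two-finger parallel gripper is mounted at the origin on the work surface. World frame = base frame: x ahead of the robot, y to its left, z up, the work surface at z = 0. Lengths are in mm, angles in rad, forces in N, time in s.
With the tool pointing down it reaches from about 275 to 1000 mm from the base axis. Payload 8.4 kg.
Tool frame: the origin (TCP) lies at the very end of the fingers, on their centre line; the grasp point (between the pads) lies 19 mm behind it; z points along the fingers, x is the direction in which the jaws open and shut, and the axes are right-handed (so a half turn about z gives the same grasp; the last joint's range is limited). The gripper opens to 85 mm and grips with 20 to 120 N. Pads are 22 mm wide; open, the fingers measure 114 mm over their backs; the gripper's body (76 mm by 85 mm) begins 54 mm behind the grasp point. The pads swing forward as they close: fully open they stand 13 mm farther back than shut.
Start: joints at [-1.156, 0.353, 1.633, -0, 1.155, -0.002], TCP at [253.022, -571.496, 193.581] pointing down, gripper open.
Joint ranges: [-2.63, 2.63], [-0.92, 2.1], [0.06, 2.66], [-1.3, 4.44], [0, 2.69], [-3.02, 3.02]. Speed limits (rad/s): [2.22, 2.22, 2.79, 3.14, 3.14, 3.14].

INTERFACE

Orientations are given as [roll, pitch, yaw] about the fixed x, y, z axes, in that order (R = Rz(yaw) Ry(pitch) Rx(roll)).
In Python, from rig import r gives the robot as it stands. The module is installed in compiled form; this text tells all that it offers.
- The arm moves only by the tool apply_moves, never from a script. Its argument "targets" is a list that holds one entry, the list of rows, each a list of 7 numbers: the gripper's target within -1 to 1 (fully open at 1, half-way at 0, shut at -1), then the shift along the tool's x, y, z in cm, then the turn, a rotation vector about the tool's x, y, z in degrees. A call has 1 to 8 rows; each row is the pose to reach, as a shift and turn from the pose measured when the call began, along the tool's axes at that moment; what a row does not reach only later rows make up. A row lasts 1/10 s, in which the tool goes at most 50 mm and 8.59 degrees, less where a joint would pass 70% of its speed; a pose out of reach is approached as far as the arm can. A call with a gripper value outside its range is refused whole. The fingers move at their own pace and stop on an object; "newtons" is the grip in N (left out, the last holds). Time passes only in rows, so rows that repeat a pose let the fingers close. It gives the time, the measured TCP pose, the force and the opening at its end, in the units of the state.
- r.sense(): the state, without advancing time (a new reading comes with each control period).
- r.grab_frame(name): name is "scene" or "top" or "wrist"; returns a dict with "pixels" (480x640x3 uint8, red, green, blue), "fov_y" (degrees; the focal length in pixels is half the picture's height over the tangent of half this angle, whatever the lens; pixels are square), "cx", "cy" (the principal point, pixels), "R" (3x3) and "t" (3): a world point X has camera coordinates R X + t; the wrist camera has in their place "mount" (4x4, takes a point from camera to tool coordinates, whose origin is the TCP and whose axes are the tool frame's). Camera axes: x right, y down, z forward; pixel columns grow to the right and rows downward; lengths in mm; the calibration is good to about 2 mm. A picture is of the moment at which its call begins: read the wrist's pose just before it. There is no depth.
- r.sign_off(): hands the job in, once; it reports no verdict.
The state is a dict: "clock": time; "qpos": joint angles; "qvel": joint speeds; "joint_efforts": joint torques, N m; "eef_pos": TCP position; "tcp_rot": TCP orientation; "contact_force": force on the tool from outside, world axes, zero at the start; "wrist_torque": the same for the moment, N m; "opening": opening from 0.0 (shut) to 1.0 (fully open).
Only numpy, scipy, OpenCV 4.12 (cv2) and the standard library are available. Lean on these libraries where they do the work, as an engineer would, in place of code of your own. Each camera call takes 0.05 s, during which the arm holds its last target. There are 200 camera calls.

TASK

Take the wooden push stick and use it to push the brass padlock body that lies on the marking machine's bed in through the low opening under the guard, until it is pressed firmly home against the stop hidden inside. Ease it home by feel and do not shift the stop, which is only lightly clamped; keep the fingers off the brass and leave everything else where it is. Then draw the stick out and lay it flat on its rubber mat again, handle up.

Things in the scene. Friction and masses are not known exactly. Their poses are not given: they have to be found in the camera images.
- marker: Grey marking machine, fixed. +x is the feed direction, z up; origin on the bench, under the guard's front edge, mid-lane. Steel bed 130 mm wide, top 12 mm over the bench, from x = -240 mm. Guard x = 0 to 120 mm, 130 mm wide, top 72 mm over the bench, roof clear to x = 70 mm, then closed; behind it the head, x = 120 to 290 mm, 200 mm wide, 220 mm high.
- lane (a point): Point on the bed's top, mid-lane, at x = -70 mm of the machine, where the lane begins: two dark rails 8 mm high, a flared mouth about 60 mm wide here narrowing to 49 mm at x = -30 mm, then parallel to past the stop. Axes as the machine's.
- opening (a point): Centre of the low opening under the guard's front plate (x = 0 of the machine, 22 mm above the bench); it is 20 mm high above the bed and wider than the lane. Axes as the machine's.
- roller (a point): Place of a sprung rubber roller under the guard, 62 mm behind the guard's front edge. It does not turn; it rides up 4 mm onto the 16 mm high work and presses it down, so that from there on the feed drags at 4 to 11 N (before it 1 to 5 N), differently each time.
- stop (a joint): Shift (m) of the steel stop under the guard along the feed from where it is clamped; reads 0 at the start, 0.0015 or more spoils the setting. Where it is clamped is hidden under the closed roof and differs each time: its face is 82 to 109 mm behind the guard's front edge. The clamp is light: with over about 14 N on the stop (beyond the feed's drag) it slides away; 4 N for a third of a second seats the work.
- feeler (a joint): Light sprung pin, about 1 N, that stands 4 mm proud of the stop's face: 0 out, 0.004 (m) pressed flush with the face, when the work is home; it is home within 2 mm when this reads over 0.002. Hidden too. The roller's grip keeps the work in place against it.
- piece_center (a point): Centre of the work: solid brass padlock body without shackle, block 60 mm long (its x) by 44 mm wide (y) by 16 mm high, 0.24 to 0.5 kg, lying on the machine's bed before the flared mouth, its length nearly along the feed; +x end goes in first. Home, its front end is flat on the stop.
- stick_grip (a point): Centre of the handle of the plywood push stick: handle block 60 mm long (x) by 24 mm wide (y), from 10 mm to 55 mm above the stick's underside (this point 32.5 mm above it), standing on a flat bar 10 mm thick, 24 mm wide, which runs from 40 mm behind this point to 125 mm ahead (+x) of it. Lies on the mat. About 0.11 kg.
- stick_nose (a point): Middle of the square front end of the push stick's bar, 5 mm above its underside, 125 mm ahead of stick_grip; the face that pushes. Axes as the stick's.
- mat: Black rubber mat, fixed, 260 mm (x) by 220 mm (y), 3 mm thick; origin at the centre of its underside.
- twin: Second brass padlock body like the work, 60 x 44 x 16 mm, lying on the bench itself, on the robot side of the machine; not to be moved. Origin at the centre of its underside.
- padlock: Closed padlock lying flat, brass body 46 x 50 x 20 mm with steel shackle; bystander. Origin under its body's centre.
- screwdriver: Screwdriver lying on the bench, bystander.
- brush: Brush lying on the bench, bystander.
- oil: Oil can, 48 mm across, 120 mm high, bystander.
- tray: Open cardboard tray 120 x 160 x 45 mm, bystander.
- keys: Two loose keys about 50 mm long, 8 mm high, bystander.
Not all that is in view belongs to the job. Of the things that look like the part that bears stick_grip, the middle-sized one is meant.

How it is judged (in metres and radians):
On the way, in this order (a step that is already met when the one before it is completed fails the run):
1. the push stick is lifted off its mat (height (world z) of stick_grip above 0.043 m), for 0.1 s.
2. the padlock body is pressed home against the stop with the stick: at least 4 N on both, the feeler pin pressed in by more than 2 mm (contact force between stick and piece above 4 N and contact force between piece and stop above 4 N and value of joint feeler above 0.002 m and angle between the x axis of piece_center and the x axis of marker, either way round below 0.06 rad), for 0.3 s.
At the end, for the whole second after the job is handed in: The padlock body lies under the guard, its front end within 2 mm of the stop (feeler pin in by more than 2 of its 4 mm) and in line with the feed (within 0.06 rad); the push stick lies still and flat (within 0.15 rad), handle up, with its handle's centre over the mat (value of joint feeler above 0.002 m and angle between the x axis of piece_center and the x axis of marker, either way round below 0.06 rad and x of stick_grip in the frame of mat between -0.13 and 0.13 m and y of stick_grip in the frame of mat between -0.11 and 0.11 m and height (world z) of stick_grip below 0.042 m and angle between stick_grip's own z axis and vertical below 0.15 rad and linear speed of each of stick, piece below 0.02 m/s); the robot touches nothing.
It fails at once if the stop is shifted by more than 1.5 mm (value of joint stop above 0.0015 m).
It fails at once if the fingers or the arm touch the padlock body (contact force between any of the fingers, the arm and piece above 0.5 N).
It fails at once if a bystander is moved by more than 20 mm (distance of any of twin, padlock, screwdriver, brush, oil, tray, keys from where it was at the start of the episode above 0.02 m).
It also fails if it takes over 67 s, if anything falls off the work surface, if the arm or the gripper's body presses on something with over 40 N, if the wrist force passes 120 N, or if a joint passes its speed limit or range.

## Working session

There is one attempt and no reset: what is moved stays moved. The work goes in short steps, Python scripts to look and compute and a tool call to move; the robot and the scene stay as the last step left them, time stands still between calls to the robot, and variables do not carry over. Pictures are saved under pics/ and viewed, about 8 in all and at most 12, crops included, and the job is handed in when it is done.

Besides the shell and the picture viewer there is one more tool, called after "Request:" as name([rows], argument=value, ...), one row to a line, values as JSON. apply_moves: Moves the arm, as the interface text tells. Its arguments: {"type":"object","properties":{"targets":{"type":"array"},"newtons":{"type":"number"}},"required":["targets"]}

```bash
mkdir -p pics; cat > h.py <<'E'
import numpy as np, cv2, pickle
from rig import r
def grab(n,save=None):
    s=r.sense(); f=r.grab_frame(n); f['s']=s
    pickle.dump(f,open(f'{save or n}.pkl','wb'))
    cv2.imwrite(f'pics/{save or n}.png',cv2.cvtColor(f['pixels'],cv2.COLOR_RGB2BGR)); return f
def load(n): return pickle.load(open(n+'.pkl','rb'))
from scipy.spatial.transform import Rotation as Ro
def ray(f,u,v):
    F=240/np.tan(np.radians(f['fov_y']/2)); d=np.array([(u-f['cx'])/F,(v-f['cy'])/F,1])
    if 'mount' in f:
        T=Ro.from_euler('xyz',f['s']['tcp_rot']).as_matrix(); M=np.array(f['mount'])
        return T@M[:3,3]+np.array(f['s']['eef_pos']), T@M[:3,:3]@d
    R=np.array(f['R']); t=np.array(f['t']); return -R.T@t, R.T@d
def onz(f,u,v,z):
    o,d=ray(f,u,v); return (o+d*(z-o[2])/d[2])[:3]
E
python3 -c "
from h import *
for n in('scene','top'):
    f=grab(n); print(n,f['fov_y'],f['cx'],f['cy'],ray(f,320,240))
print(r.sense())"
```

```text
scene 54.78258685397542 314.50914627318076 241.7739885843943 (array([1225.79927336,   69.99316461,  774.33029633]), array([-0.6994355 ,  0.03782094, -0.71380302]))
top 47.89396846300397 318.19560844295944 247.97778831308278 (array([ 200.58114443,   94.51143603, 1380.64558712]), array([ 0.2489222 ,  0.0059866 , -0.96862325]))
{'clock': 0.1, 'qpos': array([-1.15639544e+00,  3.53557374e-01,  1.63404272e+00, -4.03255622e-05,
        1.15519679e+00, -2.39279377e-03]), 'qvel': array([ 9.10043553e-05,  1.93121832e-04, -1.91672073e-03, -5.55915801e-04,
       -1.71354258e-03, -7.93334233e-04]), 'joint_efforts': array([ 9.33335505e-04, -6.06354475e+01, -3.42821002e+01, -1.08869799e-05,
        3.95568815e-03, -2.58705859e-05]), 'eef_pos': array([ 252.8251621 , -571.07734559,  192.95751261]), 'tcp_rot': array([ 3.14155866e+00,  1.20431373e-03, -1.15398636e+00]), 'contact_force': array([ 1.16831549,  0.45167017, -0.46908114]), 'wrist_torque': array([ 0.03626194,  0.0070693 , -0.00936981]), 'opening': 0.9997083316235026}
```

View pics/top.png

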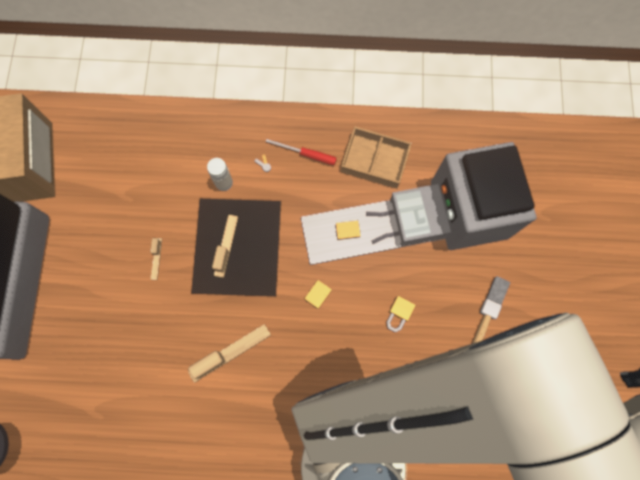

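View pics/scene.png

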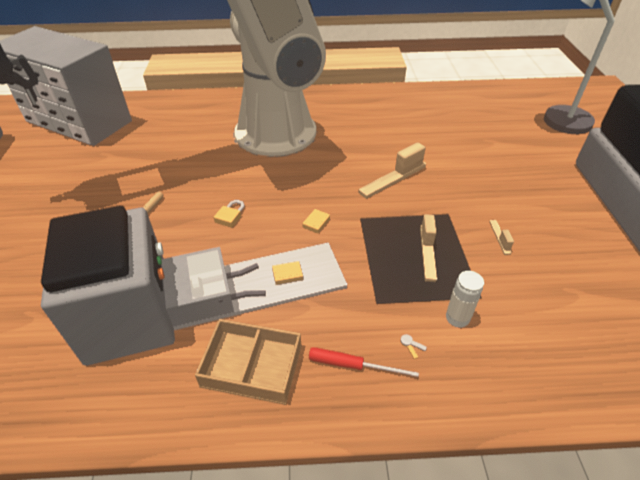

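The top view shows the stick on the mat, with its handle at about (221,258) and nose at (233,217). The work is at (348,230) on the bed and the guard is at (415,213), so the feed runs to the image's right. Next I'll take coarse measurements.

```bash
python3 -c "
from h import *
f=load('top'); g=load('scene')
P=lambda f,u,v,z:onz(f,u,v,z).round(0)
print('bed corners',[P(f,*p,12) for p in((303,218),(311,263),(398,247))])
print('mat',[P(f,*p,3) for p in((199,198),(281,200),(276,297),(192,294))])
print('nose',P(f,233,217,13),'barend',P(f,219,274,13),'handle top',P(f,220,259,58))
print('piece',P(f,348,230,28), P(g,288,270,28))
print('nose s',P(g,430,279,13),'handle top',P(g,429,222,58))
print('guard',P(f,394,194,72),P(f,402,243,72),'rails',P(f,367,214,20),P(f,374,240,20))
w=grab('wrist');print(w['fov_y'],w['mount'])
"
```

```text
bed corners [array([610., 151.,  12.]), array([490., 123.,  12.]), array([ 543., -101.,   12.])]
mat [array([655., 433.,   3.]), array([660., 213.,   3.]), array([398., 209.,   3.]), array([396., 425.,   3.])]
nose [603. 335.  13.] barend [449. 358.  13.] handle top [479. 350.  58.]
piece [579.  32.  28.] [580.  37.  28.]
nose s [609. 337.  13.] handle top [481. 355.  58.]
guard [667. -80.  72.] [ 539. -102.   72.] rails [627. -17.  20.] [557. -37.  20.]
59.5052468082185 [[ 9.99999773e-01  6.55233210e-04  1.53945168e-04  2.43895018e-01]
 [-6.72573717e-04  9.63943680e-01  2.66105486e-01 -6.71202464e+01]
 [ 2.59666803e-05 -2.66105529e-01  9.63943902e-01 -1.80305320e+02]
 [ 0.00000000e+00  0.00000000e+00  0.00000000e+00  1.00000000e+00]]
```

```bash
cat >> h.py <<'E'
def go(p,yaw):
    s=r.sense(); T=Ro.from_euler('xyz',s['tcp_rot']); G=Ro.from_euler('xyz',[np.pi,0,yaw])
    d=T.inv().apply(np.array(p)-s['eef_pos'])/10; w=np.degrees((T.inv()*G).as_rotvec())
    print('from',s['eef_pos'].round(1),s['tcp_rot'].round(4),'move cm',d.round(2),'deg',w.round(1),'rows',np.linalg.norm(d)/5,np.linalg.norm(w)/8.59)
E
python3 -c "
from h import *
go([575,60,200],0.23)"
```

```text
from [ 252.9 -571.1  193. ] [ 3.1416e+00  1.1000e-03 -1.1540e+00] move cm [-44.67 -55.01  -0.65] deg [ -0.    0.1 -79.3] rows 14.172157209242467 9.23122740018581
```

Request:
apply_moves([
  [[1,-44.7,-55,-0.6,0,0,-79.3],[1,-44.7,-55,-0.6,0,0,-79.3],[1,-44.7,-55,-0.6,0,0,-79.3],[1,-44.7,-55,-0.6,0,0,-79.3],[1,-44.7,-55,-0.6,0,0,-79.3],[1,-44.7,-55,-0.6,0,0,-79.3],[1,-44.7,-55,-0.6,0,0,-79.3],[1,-44.7,-55,-0.6,0,0,-79.3]],
])

```text
clock: 0.95
eef_pos: [435.0, -213.2, 197.0]
tcp_rot: [-3.141, 0.0, 0.052]
contact_force: [1.4, -1.5, 0.2]
opening: 0.999
```

```bash
python3 -c "
from h import *
go([575,60,200],0.23)"
```

```text
from [ 435.  -213.2  197. ] [-3.1408  0.      0.0519] move cm [ 15.4  -26.56  -0.28] deg [ -0.   -0.  -10.2] rows 6.139717049838181 1.1876724713875486
```

Request:
apply_moves([
  [[1,15.4,-26.6,-0.3,0,0,-10.2],[1,15.4,-26.6,-0.3,0,0,-10.2],[1,15.4,-26.6,-0.3,0,0,-10.2],[1,15.4,-26.6,-0.3,0,0,-10.2],[1,15.4,-26.6,-0.3,0,0,-10.2],[1,15.4,-26.6,-0.3,0,0,-10.2],[1,15.4,-26.6,-0.3,0,0,-10.2],[1,15.4,-26.6,-0.3,0,0,-10.2]],
])

```text
clock: 1.75
eef_pos: [575.2, 62.0, 199.7]
tcp_rot: [-3.141, 0.001, 0.233]
contact_force: [-0.3, -1.4, -0.1]
opening: 1.002
```

```bash
python3 -c "
from h import *
f=grab('wrist','w1');print(f['s']['eef_pos'],f['s']['tcp_rot'],f['s']['qpos'])
go([500,350,200],1.42)"
```

```text
[575.18933689  61.96508478 199.69000857] [-3.14071812e+00  6.08714138e-04  2.32732790e-01] [ 1.04204170e-01  2.75751477e-01  1.72814051e+00  8.69300792e-04
  1.13841660e+00 -1.28892902e-01]
from [574.5  60.6 199.7] [-3.1411e+00  1.2000e-03  2.3160e-01] move cm [-6.100e-01 -2.988e+01 -2.000e-02] deg [ -0.1   0.  -68.1] rows 5.977453837685248 7.9268362426035175
```

View pics/w1.png

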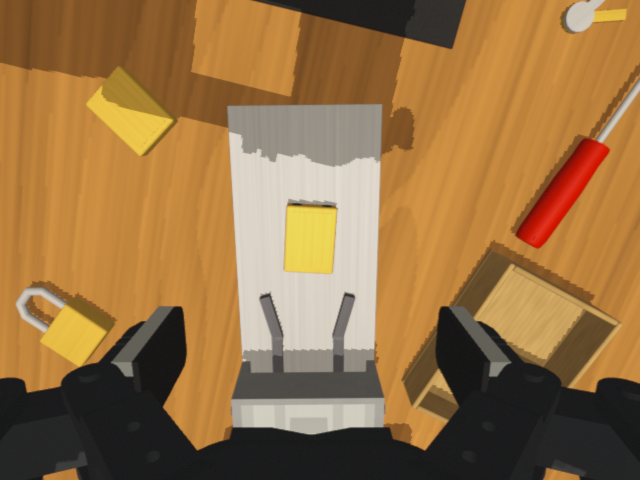

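The wrist view shows the work at about (310,238) on the pale bed, with the rails below it at columns 278 and 339 (rows 338-372). The guard front is at row 370-395. Next I'll fit these precisely and go to look at the stick.

```bash
cat > m1.py <<'E'
from h import *
f=load('w1'); I=f['pixels']; H=cv2.cvtColor(I,cv2.COLOR_RGB2HSV)
m=((H[...,0]>18)&(H[...,0]<32)&(H[...,1]>150)&(H[...,2]>150)).astype(np.uint8)
m[:190]=0;m[290:]=0;m[:,:250]=0;m[:,370:]=0
c=max(cv2.findContours(m,0,2)[0],key=cv2.contourArea)
b=cv2.boxPoints(cv2.minAreaRect(c)); q=np.array([onz(f,*p,28)[:2] for p in b])
print('piece',b.round(1).tolist(),q.round(1).tolist(),'centre',q.mean(0).round(1),[np.linalg.norm(q[i]-q[i-1]).round(1) for i in range(4)])
e=[q[i]-q[i-1] for i in range(4)]; l=max(e,key=np.linalg.norm); print('yaw',np.arctan(l[1]/l[0]))
# bed edges: low saturation
lo=(H[...,1]<60)
L=[];R=[]
for v in range(120,355,5):
    u=np.where(lo[v,200:420])[0]+200
    L.append(onz(f,u.min()-.0,v+.0,12)[:2]);R.append(onz(f,u.max()+1,v,12)[:2])
def fit(P):
    vx,vy,x,y=cv2.fitLine(np.float32(P),cv2.DIST_HUBER,0,.01,.01).ravel(); 
    if vy>0:vx,vy=-vx,-vy
    return np.array([x,y]),np.array([vx,vy])
l=fit(L);rr=fit(R)
for a in(l,rr):print('edge',a,np.arctan2(a[1][1],a[1][0]))
d=l[1]+rr[1];d/=np.linalg.norm(d);n=np.array([-d[1],d[0]])
print('width',(l[0]-rr[0])@n,'yaw',np.arctan2(d[1],d[0]))
dark=(H[...,2]<120)
for v in(345,350,355,360):
    u=np.where(dark[v,255:365])[0]+255; print(v,u.min(),u.max(), [ (onz(f,x,v,20)[:2]).round(1).tolist() for x in (u.min(),u.max()+1)])
print('guard top edge', [onz(f,*p,72)[:2].round(1).tolist() for p in((235,398),(382,397))])
print('far end',[onz(f,*p,12)[:2].round(1).tolist() for p in((228,107),(382,105))])
E
python3 m1.py
```

```text
piece [[283.29998779296875, 270.20001220703125], [287.1000061035156, 204.89999389648438], [336.1000061035156, 207.8000030517578], [332.29998779296875, 273.1000061035156]] [[564.2, 1.6], [554.8, 59.6], [595.9, 66.8], [607.1, 9.0]] centre [580.5  34.3] [np.float64(43.5), np.float64(58.8), np.float64(41.7), np.float64(58.9)]
yaw -1.3793237837995656
edge (array([519.65466  ,  -1.2467592], dtype=float32), array([ 0.2416584, -0.9703614], dtype=float32)) -1.3267218
edge (array([641.26776 ,  45.932514], dtype=float32), array([ 0.24285534, -0.9700625 ], dtype=float32)) -1.3254881
width -129.42001 yaw -1.326105
345 273 342 [[571.0, -77.2], [635.9, -61.7]]
350 273 342 [[572.1, -82.4], [637.2, -66.8]]
355 273 343 [[573.2, -87.6], [639.5, -71.8]]
360 272 343 [[573.4, -93.1], [640.9, -77.0]]
guard top edge [[548.5, -104.1], [669.3, -74.1]]
far end [[488.6, 126.0], [613.3, 157.3]]
```

Request:
apply_moves([
  [[1,-0.6,-29.9,0,0,0,-68.1],[1,-0.6,-29.9,0,0,0,-68.1],[1,-0.6,-29.9,0,0,0,-68.1],[1,-0.6,-29.9,0,0,0,-68.1],[1,-0.6,-29.9,0,0,0,-68.1],[1,-0.6,-29.9,0,0,0,-68.1],[1,-0.6,-29.9,0,0,0,-68.1],[1,-0.6,-29.9,0,0,0,-68.1]],
])

```text
clock: 2.6
eef_pos: [499.5, 349.6, 199.6]
tcp_rot: [-3.14, 0.001, 1.427]
contact_force: [0.7, 0.6, -0.7]
opening: 0.998
```

```bash
python3 -c "
from h import *
f=grab('wrist','w2');print(f['s']['eef_pos'],f['s']['tcp_rot'],f['s']['qpos'])"
```

```text
[499.50492    349.64869793 199.64549673] [-3.13989557e+00  8.50959158e-04  1.42710688e+00] [ 6.07924347e-01  3.24926744e-01  1.65969861e+00  5.86152630e-04
  1.15878828e+00 -8.19417026e-01]
```

View pics/w2.png

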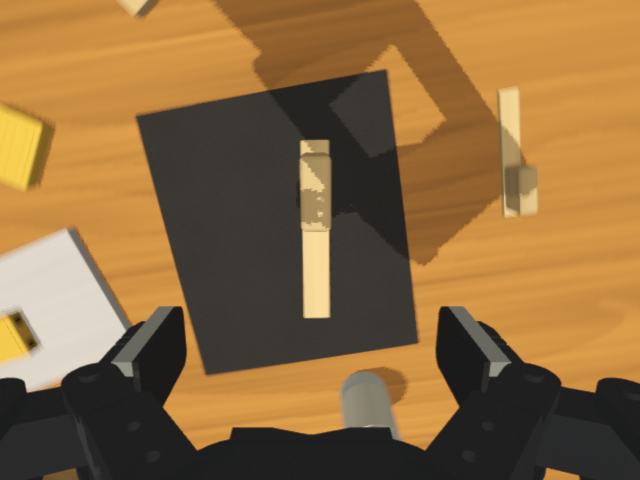

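The stick lies on the mat in this view. Its nose edge is at (303-330,318), its rear edge at (301-329,140), and the handle top runs over rows 154-225 around column 316.

```bash
python3 -c "
from h import *
f=load('w2');I=f['pixels'];H=cv2.cvtColor(I,cv2.COLOR_RGB2HSV)
m=((I.max(2)>90)&(H[...,1]>20)).astype(np.uint8)
for v in (235,250,270,290,305):
    u=np.where(m[v,280:350])[0]+280; print(v,u.min(),u.max()+1,onz(f,(u.min()+u.max()+1)/2,v,13)[:2].round(1), np.linalg.norm(onz(f,u.min(),v,13)-onz(f,u.max()+1,v,13)).round(1))
v=np.where(m[230:340,317])[0]+230;print('nose',v.max()+1,onz(f,316.7,v.max()+1,13).round(1))
v=np.where(m[100:200,315])[0]+100;print('rear',v.min(),onz(f,315,v.min(),13).round(1))
for u in ((301,154),(330,154),(331,222),(303,230)): print('handle top',onz(f,*u,58).round(1))
"
```

```text
235 302 330 [527. 350.] 25.3
250 302 330 [541.  348.1] 25.5
270 302 330 [560.  345.4] 25.8
290 303 331 [579.7 343.6] 26.2
305 303 331 [594.7 341.5] 26.5
nose 319 [609.  339.2  13. ]
rear 140 [444.4 360.8  13. ]
handle top [451.7 348.7  58. ]
handle top [454.8 370.3  58. ]
handle top [506.8 364.3  58. ]
handle top [510.1 341.6  58. ]
```

```bash
python3 -c "
from h import *
go([484.5,355.6,20],1.441)"
```

```text
from [499.8 349.  199.7] [-3.1399e+00  9.0000e-04  1.4342e+00] move cm [ 0.47 -1.57 17.97] deg [-0.1  0.1 -0.4] rows 3.608454267577135 0.04694498386963863
```

Request:
apply_moves([
  [[1,0.4,-1.6,10,0,0,-0.4],[1,0.4,-1.6,10,0,0,-0.4],[1,0.5,-1.6,13,0,0,-0.4],[1,0.5,-1.6,16,0,0,-0.4],[1,0.5,-1.6,18,0,0,-0.4],[1,0.5,-1.6,18,0,0,-0.4],[1,0.5,-1.6,18,0,0,-0.4]],
])

```text
clock: 3.35
eef_pos: [484.7, 354.7, 20.1]
tcp_rot: [-3.14, 0.001, 1.438]
contact_force: [0.6, -0.1, 0.1]
opening: 1.002
```

Request:
apply_moves([
  [[-1,0,0,0,0,0,0],[-1,0,0,0,0,0,0],[-1,0,0,0,0,0,0],[-1,0,0,0,0,0,0],[-1,0,0,0,0,0,0],[-1,0,0,0,0,0,0],[-1,0,0,0,0,0,0],[-1,0,0,0,0,0,0]],
], newtons=80)

```text
clock: 4.15
eef_pos: [485.5, 357.2, 22.3]
tcp_rot: [-3.141, -0.003, 1.438]
contact_force: [-6.7, 5.2, 16.0]
opening: 0.0
```

```bash
python3 -c "
from h import *
f=grab('wrist','w3');print(f['s']['eef_pos'],f['s']['opening'],f['s']['contact_force'])
g=grab('scene','s2')['pixels'][150:350,300:560]
cv2.imwrite('pics/c.png',np.hstack([cv2.resize(f['pixels'][...,::-1],(400,300)),cv2.resize(g[...,::-1],(390,300))]))"
```

```text
[485.45589977 357.2216553   22.32543619] 0.00041263965742962644 [-6.69113672  5.21474253 16.00437469]
```

View pics/c.png

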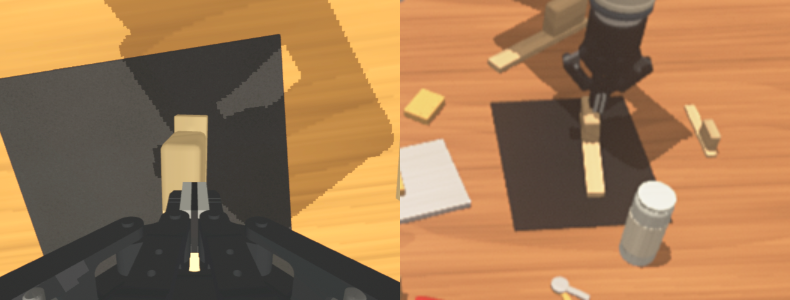

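The gripper has shut fully and seems to sit ahead of the handle instead of around it. I'll look at full resolution.

```bash
python3 -c "
from h import *
f=load('w3');g=load('s2')
M=np.linalg.inv(np.array(f['mount']));F=240/np.tan(np.radians(f['fov_y']/2))
for z in(0,-19):
  p=M@[0,0,z,1];print('tcp px',p[0]/p[2]*F+f['cx'],p[1]/p[2]*F+f['cy'])
def pr(f,X):
  F=240/np.tan(np.radians(f['fov_y']/2));p=np.array(f['R'])@X+np.array(f['t']);return (p[:2]/p[2]*F+[f['cx'],f['cy']]).round(1)
print('scene tcp',pr(g,f['s']['eef_pos']))
cv2.imwrite('pics/c2.png',np.hstack([f['pixels'][150:450,180:430][...,::-1].repeat(2,0).repeat(2,1)[:600,:400],cv2.resize(g['pixels'][190:300,390:470][...,::-1],(400,600),interpolation=2)]))"
```

```text
tcp px 311.1512379396104 278.4066083212485
tcp px 311.17167736525846 294.462401847234
scene tcp [427.6 234.5]
```

View pics/c2.png

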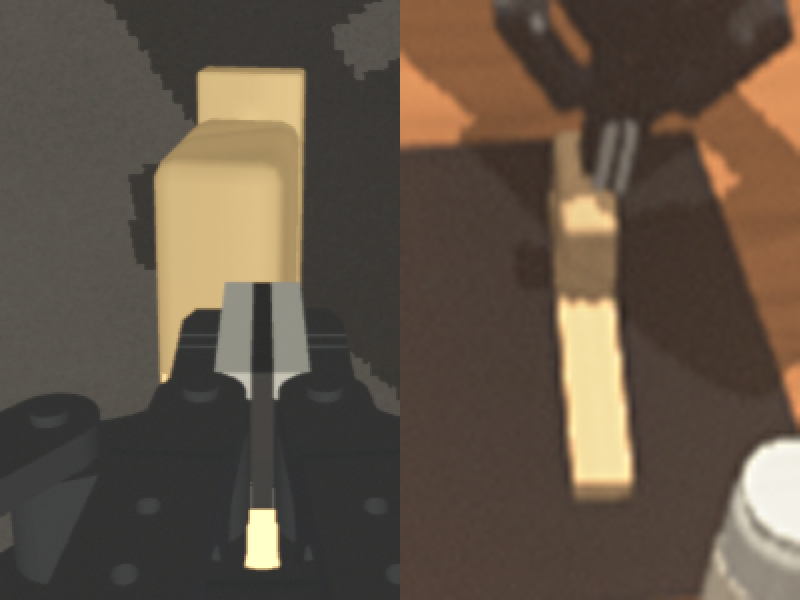

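The close-ups show the shut fingertips lying over the handle top. They are about 37 mm behind the nominal TCP in both the wrist and scene views. The 16 N upward push at TCP z=22, with the handle top at 58, gives the same offset. So the real tips are about 36 mm short of the stated TCP. I'll back off, re-measure the stick, and check this.

Request:
apply_moves([
  [[-1,0,0,-3,0,0,0],[0,0,0,-10,0,0,0],[1,0,0,-18,0,0,0],[1,0,0,-18,0,0,0],[1,0,0,-18,0,0,0],[1,0,0,-18,0,0,0],[1,0,0,-18,0,0,0]],
])

```text
clock: 4.95
eef_pos: [484.6, 356.2, 201.1]
tcp_rot: [-3.14, -0.001, 1.438]
contact_force: [-0.6, -0.4, -0.7]
opening: 0.993
```

```bash
cat > ms.py <<'E'
from h import *
import sys
f=grab('wrist',sys.argv[1]);I=f['pixels'];H=cv2.cvtColor(I,cv2.COLOR_RGB2HSV)
print(f['s']['eef_pos'],f['s']['tcp_rot'],f['cx'],f['cy'])
m=((I.max(2)>90)&(H[...,1]>20)).astype(np.uint8)
n,lab,st,ce=cv2.connectedComponentsWithStats(m)
for i in range(1,n):
    if st[i,4]>1500: print(st[i],ce[i].round(0))
E
python3 ms.py w4
```

```text
[484.62006762 356.2215336  201.06673972] [-3.13977824e+00 -1.32895229e-03  1.43803120e+00] 310.68017507083056 241.50788956065918
[     0      0    640    450 189206] [332. 185.]
[ 294  158   32  175 5016] [309. 242.]
```

View pics/w4.png

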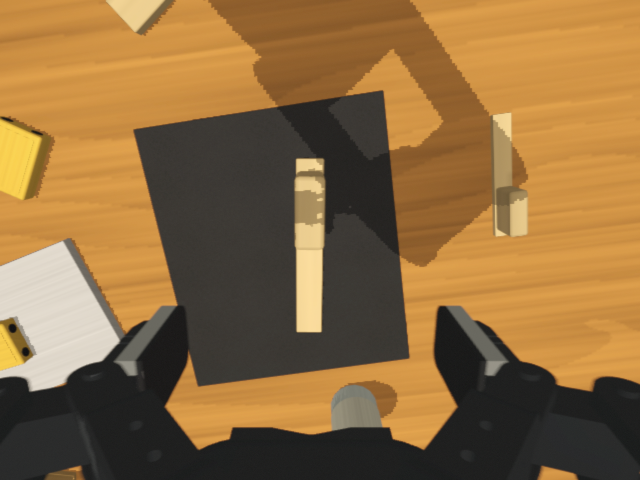

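The stick is still flat, with its nose edge at (309,332) and rear edge at (310,158). It was not toppled. I'll compute its position again.

```bash
python3 -c "
from h import *
f=load('w4');I=f['pixels'];H=cv2.cvtColor(I,cv2.COLOR_RGB2HSV)
m=((I.max(2)>90)&(H[...,1]>20))
P=[]
for v in range(255,328,3):
    u=np.where(m[v,270:350])[0]+270; P.append(onz(f,(u.min()+u.max()+1)/2,v,13)[:2])
vx,vy,x,y=cv2.fitLine(np.float32(P),2,0,.01,.01).ravel();yaw=np.arctan(vy/vx)
n=onz(f,309.5,333,13)[:2];k=onz(f,310,158,13)[:2]
d=np.array([np.cos(yaw),np.sin(yaw)]);print('yaw',yaw,'nose',n,'rear',k,np.linalg.norm(n-k),'grip',n-125*d,k+40*d)
go([*(n-125*d),-8],yaw+np.pi/2)"
```

```text
yaw -0.14057142 nose [608.64212427 338.50660817] rear [443.85930275 360.95938421] 166.30545817544694 grip [484.87511072 356.02022283] [483.4647448  355.35502745]
from [484.5 356.1 200.6] [-3.1391e+00 -7.0000e-04  1.4379e+00] move cm [-2.000e-02  9.000e-02  2.086e+01] deg [-0.1 -0.   0.4] rows 4.172403622612636 0.05415743202784164
```

Request:
apply_moves([
  [[1,0,0.1,10,0,0,0.2],[1,0,0.1,14,0,0,0.2],[1,0,0.1,17,0,0,0.2],[1,0,0.1,19,0,0,0.2],[1,0,0.1,20.8,0,0,0.2],[1,0,0.1,20.8,0,0,0.2],[1,0,0.1,20.8,0,0,0.2]],
])

```text
clock: 5.7
eef_pos: [484.4, 355.8, -8.2]
tcp_rot: [-3.138, 0.001, 1.435]
contact_force: [0.0, -0.3, 1.1]
opening: 0.998
```

Request:
apply_moves([
  [[-1,0,0,0,0,0,0],[-1,0,0,0,0,0,0],[-1,0,0,0,0,0,0],[-1,0,0,0,0,0,0],[-1,0,0,0,0,0,0],[-1,0,0,0,0,0,0]],
], newtons=80)

```text
clock: 6.3
eef_pos: [484.9, 356.1, -7.3]
tcp_rot: [-3.139, -0.0, 1.434]
contact_force: [-1.2, -0.3, 6.8]
opening: 0.264
```

Request:
apply_moves([
  [[-1,0,0,-2,0,0,0],[-1,0,0,-6,0,0,0],[-1,0,0,-6,0,0,0],[-1,0,0,-6,0,0,0]],
])

```text
clock: 6.7
eef_pos: [485.6, 356.5, 53.7]
tcp_rot: [-3.14, -0.002, 1.434]
contact_force: [-1.2, -0.3, -0.9]
opening: 0.262
```

```bash
python3 -c "
from h import *
s=r.sense();print(s['eef_pos'],s['contact_force'],s['wrist_torque'],s['opening'])
go([538.6,195.9,52],0.245)"
```

```text
[485.62959176 356.48757314  53.65237118] [-1.23251299 -0.29740028 -0.94497187] [-0.01929149  0.03136826 -0.04023851] 0.26200661763065414
from [485.6 356.5  53.7] [-3.1401e+00 -1.6000e-03  1.4345e+00] move cm [-15.19   7.43   0.13] deg [-0.1 -0.  68.2] rows 3.3821273261549294 7.933865566023181
```

Request:
apply_moves([
  [[-1,-15.2,7.4,0,0,0,68.2],[-1,-15.2,7.4,0,0,0,68.2],[-1,-15.2,7.4,0,0,0,68.2],[-1,-15.2,7.4,0,0,0,68.2],[-1,-15.2,7.4,0,0,0,68.2],[-1,-15.2,7.4,0,0,0,68.2],[-1,-15.2,7.4,0,0,0,68.2],[-1,-15.2,7.4,0,0,0,68.2]],
])

```text
clock: 7.5
eef_pos: [537.2, 195.2, 51.8]
tcp_rot: [-3.14, 0.003, 0.238]
contact_force: [-0.2, 0.4, -0.7]
opening: 0.263
```

Request:
apply_moves([
  [[-1,0,0,0,0,0,0.5],[-1,0,0,0,0,0,0.5]],
])

```text
clock: 7.7
eef_pos: [536.2, 194.9, 50.6]
tcp_rot: [-3.14, 0.006, 0.232]
contact_force: [-0.2, -0.3, -1.1]
opening: 0.264
```

```bash
python3 ms.py w5; python3 -c "
from h import *
go([538.6,195.9,3.5],0.245)"
```

```text
[536.15061144 194.86047526  50.62869116] [-3.14004718  0.00556358  0.23218695] 310.68017507083056 241.50788956065918
[     0      0    640    446 134085] [298. 260.]
from [536.5 195.   50.9] [-3.14    0.0049  0.2326] move cm [ 0.25 -0.03  4.74] deg [-0.1  0.3 -0.7] rows 0.9496770642884295 0.08991452998844249
```

View pics/w5.png

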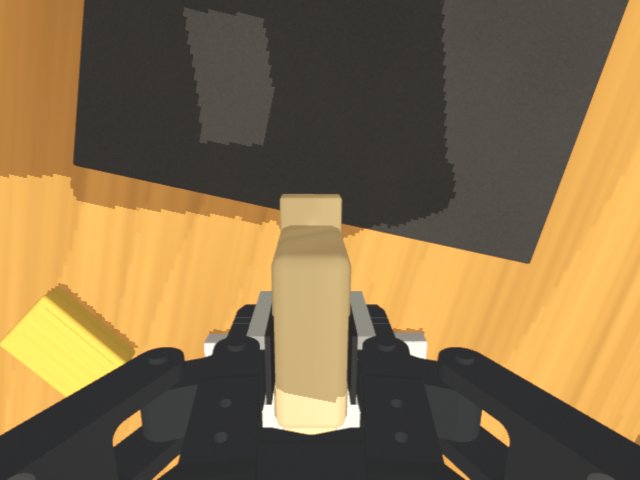

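The stick is centred and straight in the jaws. Now I'll lower it behind the work.

Request:
apply_moves([
  [[-1,0.25,0,2.5,0,0.3,-0.7],[-1,0.25,0,4.2,0,0.3,-0.7],[-1,0.25,0,4.75,0,0.3,-0.7],[-1,0.25,0,4.75,0,0.3,-0.7],[-1,0.25,0,4.75,0,0.3,-0.7]],
])

```text
clock: 8.25
eef_pos: [539.0, 195.8, 3.9]
tcp_rot: [-3.14, -0.001, 0.246]
contact_force: [-0.2, -0.0, 0.3]
opening: 0.268
```

```bash
cat >> h.py <<'E'
O=np.array([609,-90.5]);YM=-1.326;ex=np.array([np.cos(YM),np.sin(YM)]);ey=np.array([-ex[1],ex[0]])
def st(x=None,y=0,z=3.2):
    s=r.sense();p=s['eef_pos'][:2]-O;yaw=s['tcp_rot'][2]
    nd=np.array([np.sin(yaw),-np.cos(yaw)])*125+p; F=s['contact_force']
    print('t',s['clock'],'nose x,y',(nd@ex).round(2),(nd@ey).round(2),'z',s['eef_pos'][2].round(2),'rpy',s['tcp_rot'].round(4),'F along,lat,z',(F[:2]@ex).round(2),(F[:2]@ey).round(2),F[2].round(2),'M',s['wrist_torque'].round(2))
    if x is not None: go([*(O+(x-125)*ex+y*ey),z],YM+np.pi/2)
E
python3 -c "
from h import *
st(-120,0.5)"
```

```text
t 8.25 nose x,y -169.69 1.6 z 3.92 rpy [-3.1399e+00 -9.0000e-04  2.4570e-01] F along,lat,z -0.02 -0.2 0.26 M [ 0.04 -0.01 -0.03]
from [539.  195.8   3.9] [-3.1399e+00 -9.0000e-04  2.4570e-01] move cm [-0.1   4.97  0.06] deg [-0.1 -0.1  0.1] rows 0.994180994828662 0.014116978929384502
```

Request:
apply_moves([
  [[-1,0,0.6,0.05,0,0,0],[-1,0,1.1,0.05,0,0,0],[-1,0,1.5,0.05,0,0,0],[-1,-0.05,2,0.05,0,0,0],[-1,-0.05,2.5,0.05,0,0,0],[-1,-0.1,3,0.05,0,0,0],[-1,-0.1,3.5,0.05,0,0,0],[-1,-0.1,4,0.05,0,0,0]],
])

```text
clock: 9.05
eef_pos: [547.9, 156.3, 3.3]
tcp_rot: [-3.14, -0.001, 0.246]
contact_force: [-1.0, 2.8, 0.3]
opening: 0.265
```

```bash
python3 -c "
from h import *
st(-90,0.5)
f=grab('scene','s3'); cv2.imwrite('pics/c3.png',cv2.resize(f['pixels'][190:350,140:400][...,::-1],(780,480),interpolation=2))"
```

```text
t 9.05 nose x,y -129.28 0.62 z 3.35 rpy [-3.1399e+00 -9.0000e-04  2.4560e-01] F along,lat,z -2.98 -0.33 0.25 M [0.31 0.09 0.06]
from [547.9 156.3   3.3] [-3.1399e+00 -9.0000e-04  2.4560e-01] move cm [-0.01  3.93  0.01] deg [-0.1 -0.1  0. ] rows 0.7856083515564862 0.014134931449171337
```

View pics/c3.png

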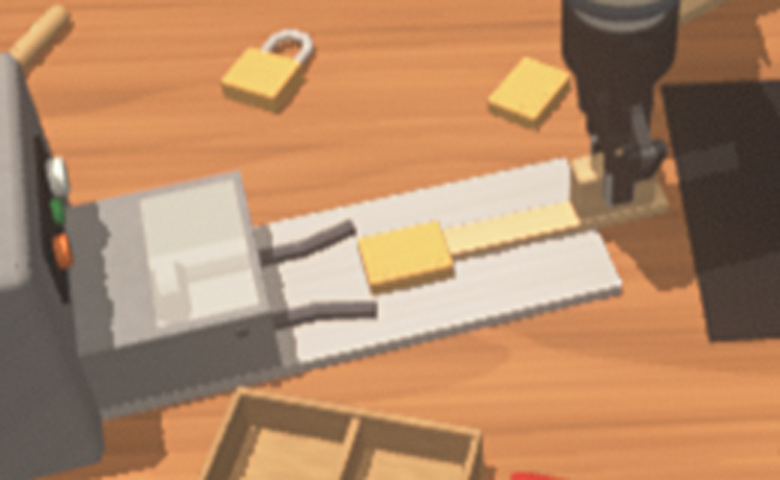

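The nose is flat on the work, which is entering the mouth squarely with a drag of about 3 N. I'll keep feeding.

Request:
apply_moves([
  [[-1,0,0.5,0,0,0,0],[-1,0,1,0,0,0,0],[-1,0,1.5,0,0,0,0],[-1,-0.05,2,0,0,0,0],[-1,-0.05,2.5,0,0,0,0],[-1,-0.05,3,0,0,0,0],[-1,-0.05,3.5,0,0,0,0],[-1,-0.05,4,0,0,0,0]],
])

```text
clock: 9.9
eef_pos: [556.9, 116.4, 3.2]
tcp_rot: [-3.14, -0.0, 0.245]
contact_force: [-1.0, 3.5, -0.3]
opening: 0.267
```

```bash
python3 -c "
from h import *
st(-50,0)"
```

```text
t 9.9 nose x,y -88.33 -0.32 z 3.16 rpy [-3.1399e+00 -1.0000e-04  2.4520e-01] F along,lat,z -3.65 -0.17 -0.33 M [ 0.36  0.2  -0.1 ]
from [556.9 116.4   3.2] [-3.1399e+00 -1.0000e-04  2.4520e-01] move cm [ 0.04  3.83 -0.01] deg [-0.1 -0.   0. ] rows 0.7665440189593535 0.011416585873460209
```

Request:
apply_moves([
  [[-1,0,0.5,0,0,0,0],[-1,0,1,0,0,0,0],[-1,0,1.5,0,0,0,0],[-1,0,2,0,0,0,0],[-1,0,2.5,0,0,0,0],[-1,0.03,3,0,0,0,0],[-1,0.03,3.5,0,0,0,0],[-1,0.03,4,0,0,0,0]],
])

```text
clock: 10.7
eef_pos: [566.9, 77.2, 3.0]
tcp_rot: [-3.14, 0.0, 0.245]
contact_force: [-1.1, 1.8, -0.7]
opening: 0.263
```

Request:
apply_moves([
  [[-1,0,0.5,0,0,0,0],[-1,0,1,0,0,0,0],[-1,0,1.5,0,0,0,0],[-1,0,2,0,0,0,0],[-1,0,2.5,0,0,0,0],[-1,0,3,0,0,0,0],[-1,0,3.5,0,0,0,0],[-1,0,3.9,0,0,0,0]],
])

```text
clock: 11.5
eef_pos: [576.7, 38.9, 3.0]
tcp_rot: [-3.14, -0.0, 0.245]
contact_force: [-0.1, 1.7, -1.9]
opening: 0.27
```

```bash
python3 -c "
from h import *
st(0,0)"
```

```text
t 11.5 nose x,y -8.37 0.11 z 3.03 rpy [-3.1401e+00 -2.0000e-04  2.4520e-01] F along,lat,z -1.7 0.36 -1.95 M [0.33 0.08 0.01]
from [576.7  38.9   3. ] [-3.1401e+00 -2.0000e-04  2.4520e-01] move cm [-0.01  0.84 -0.02] deg [-0.1 -0.   0. ] rows 0.16748634747897762 0.010576164062993854
```

Request:
apply_moves([
  [[-1,0,0.3,0,0,0,0],[-1,0,0.6,0,0,0,0],[-1,0,0.9,0,0,0,0],[-1,0,1.2,0,0,0,0],[-1,0,1.4,0,0,0,0],[-1,0,1.6,0,0,0,0],[-1,0,1.8,0,0,0,0],[-1,0,2,0,0,0,0]],
])

```text
clock: 12.3
eef_pos: [581.5, 20.0, 3.1]
tcp_rot: [-3.139, -0.0, 0.245]
contact_force: [-1.3, 5.9, -0.4]
opening: 0.268
```

```bash
python3 -c "
from h import *
st(20,0)"
```

```text
t 12.3 nose x,y 11.1 0.11 z 3.1 rpy [-3.1392e+00 -2.0000e-04  2.4500e-01] F along,lat,z -6.07 0.18 -0.39 M [0.95 0.22 0.01]
from [581.5  20.    3.1] [-3.1392e+00 -2.0000e-04  2.4500e-01] move cm [-0.01  0.89 -0.01] deg [-0.1 -0.   0. ] rows 0.17805651679041076 0.016085192434705617
```

Request:
apply_moves([
  [[-1,0,0.2,0,0,0,0],[-1,0,0.4,0,0,0,0],[-1,0,0.6,0,0,0,0],[-1,0,0.7,0,0,0,0],[-1,0,0.8,0,0,0,0],[-1,0,0.8,0,0,0,0]],
])

```text
clock: 12.9
eef_pos: [583.3, 12.6, 3.1]
tcp_rot: [-3.139, -0.0, 0.245]
contact_force: [-1.2, 4.7, -0.3]
opening: 0.265
```

```bash
python3 -c "
from h import *
st(20,0)"
```

```text
t 12.9 nose x,y 18.71 0.06 z 3.14 rpy [-3.1385e+00 -1.0000e-04  2.4490e-01] F along,lat,z -4.88 0.02 -0.33 M [0.76 0.19 0.01]
from [583.3  12.6   3.1] [-3.1385e+00 -1.0000e-04  2.4490e-01] move cm [-0.01  0.13 -0.01] deg [-0.2 -0.   0. ] rows 0.02580345593217992 0.020496223257014605
```

Request:
apply_moves([
  [[-1,0,0.08,0,0,0,0],[-1,0,0.15,0,0,0,0],[-1,0,0.15,0,0,0,0]],
])

```text
clock: 13.2
eef_pos: [583.6, 11.7, 3.2]
tcp_rot: [-3.138, -0.0, 0.245]
contact_force: [-2.1, 5.1, 0.1]
opening: 0.265
```

```bash
python3 -c "
from h import *
st(20,0)"
```

```text
t 13.2 nose x,y 19.7 0.07 z 3.23 rpy [-3.1377 -0.      0.2447] F along,lat,z -5.42 -0.76 0.06 M [ 0.86  0.2  -0.01]
from [583.6  11.7   3.2] [-3.1377 -0.      0.2447] move cm [-0.01  0.03  0.  ] deg [-0.2 -0.  -0. ] rows 0.00620139123086694 0.025766296600587373
```

Request:
apply_moves([
  [[-1,0,0.08,0,-0.2,0,0],[-1,0,0.14,0,-0.2,0,0],[-1,0,0.14,0,-0.2,0,0]],
])

```text
clock: 13.5
eef_pos: [583.7, 10.8, 3.2]
tcp_rot: [-3.14, 0.0, 0.245]
contact_force: [-1.2, 4.7, -0.1]
opening: 0.269
```

Request:
apply_moves([
  [[-1,0,0.08,0,0,0,0],[-1,0,0.14,0,0,0,0],[-1,0,0.14,0,0,0,0]],
])

```text
clock: 13.8
eef_pos: [583.9, 9.9, 3.2]
tcp_rot: [-3.14, 0.0, 0.245]
contact_force: [-1.2, 5.7, -1.2]
opening: 0.269
```

Request:
apply_moves([
  [[-1,0,0.08,0,0,0,0],[-1,0,0.14,0,0,0,0],[-1,0,0.14,0,0,0,0]],
])

```text
clock: 14.1
eef_pos: [584.1, 9.1, 3.2]
tcp_rot: [-3.139, 0.0, 0.244]
contact_force: [-1.6, 5.4, -1.2]
opening: 0.27
```

Request:
apply_moves([
  [[-1,0,0.08,0,0,0,0],[-1,0,0.14,0,0,0,0],[-1,0,0.14,0,0,0,0]],
])

```text
clock: 14.4
eef_pos: [584.3, 8.2, 3.3]
tcp_rot: [-3.138, 0.0, 0.244]
contact_force: [-1.9, 4.8, -1.5]
opening: 0.265
```

Request:
apply_moves([
  [[-1,0,0.08,0,0,0,0],[-1,0,0.14,0,0,0,0],[-1,0,0.14,0,0,0,0]],
])

```text
clock: 14.7
eef_pos: [584.5, 7.3, 3.4]
tcp_rot: [-3.137, 0.001, 0.244]
contact_force: [-1.9, 5.1, 0.0]
opening: 0.265
```

```bash
python3 -c "
from h import *
st(20,0)"
```

```text
t 14.7 nose x,y 24.15 -0.1 z 3.36 rpy [-3.1373e+00  6.0000e-04  2.4420e-01] F along,lat,z -5.42 -0.62 0.03 M [0.91 0.18 0.05]
from [584.5   7.3   3.4] [-3.1373e+00  6.0000e-04  2.4420e-01] move cm [ 0.   -0.41  0.02] deg [-0.2  0.  -0. ] rows 0.08301197015510685 0.029332126022700026
```

Request:
apply_moves([
  [[-1,0,0.08,0.02,-0.25,0,0],[-1,0,0.14,0.02,-0.25,0,0],[-1,0,0.14,0.02,-0.25,0,0]],
])

```text
clock: 15.0
eef_pos: [584.7, 6.5, 3.1]
tcp_rot: [-3.141, 0.001, 0.244]
contact_force: [-1.5, 5.9, -1.2]
opening: 0.267
```

Request:
apply_moves([
  [[-1,0,0.08,0,-0.05,0,0],[-1,0,0.14,0,-0.05,0,0],[-1,0,0.14,0,-0.05,0,0]],
])

```text
clock: 15.3
eef_pos: [584.8, 5.6, 3.1]
tcp_rot: [-3.141, 0.001, 0.244]
contact_force: [-0.6, 5.3, -0.6]
opening: 0.268
```

Request:
apply_moves([
  [[-1,0,0.08,0,-0.05,0,0],[-1,0,0.14,0,-0.05,0,0],[-1,0,0.14,0,-0.05,0,0]],
])

```text
clock: 15.6
eef_pos: [585.0, 4.7, 3.1]
tcp_rot: [-3.141, 0.001, 0.244]
contact_force: [-0.5, 5.0, -1.1]
opening: 0.262
```

Request:
apply_moves([
  [[-1,0,0.08,0,-0.05,0,0],[-1,0,0.14,0,-0.05,0,0],[-1,0,0.14,0,-0.05,0,0]],
])

```text
clock: 15.9
eef_pos: [585.2, 3.8, 3.0]
tcp_rot: [-3.141, 0.001, 0.244]
contact_force: [-2.1, 5.6, -1.2]
opening: 0.266
```

Request:
apply_moves([
  [[-1,0,0.08,0,-0.05,0,0],[-1,0,0.14,0,-0.05,0,0],[-1,0,0.14,0,-0.05,0,0]],
])

```text
clock: 16.2
eef_pos: [585.4, 2.9, 3.1]
tcp_rot: [-3.141, 0.001, 0.244]
contact_force: [-0.7, 5.5, -0.8]
opening: 0.271
```

Request:
apply_moves([
  [[-1,0,0.08,0,-0.05,0,0],[-1,0,0.14,0,-0.05,0,0],[-1,0,0.14,0,-0.05,0,0]],
])

```text
clock: 16.5
eef_pos: [585.6, 2.1, 3.0]
tcp_rot: [-3.141, 0.002, 0.244]
contact_force: [-0.5, 5.5, -0.8]
opening: 0.267
```

```bash
python3 -c "
from h import *
st(20,0)"
```

```text
t 16.5 nose x,y 29.52 -0.43 z 3.03 rpy [-3.1413e+00  1.5000e-03  2.4370e-01] F along,lat,z -5.5 0.86 -0.79 M [1.01 0.14 0.03]
from [585.6   2.1   3. ] [-3.1413e+00  1.5000e-03  2.4370e-01] move cm [ 0.03 -0.95 -0.02] deg [-0.   0.1 -0.1] rows 0.19055419571970672 0.012557502778374056
```

Request:
apply_moves([
  [[-1,0.02,0.08,0,0,0,0],[-1,0.02,0.14,0,0,0,0],[-1,0.02,0.14,0,0,0,0]],
])

```text
clock: 16.8
eef_pos: [585.8, 1.2, 3.0]
tcp_rot: [-3.14, 0.002, 0.244]
contact_force: [0.1, 5.0, -1.3]
opening: 0.265
```

Request:
apply_moves([
  [[-1,0.01,0.08,0,-0.05,0,0],[-1,0.01,0.14,0,-0.05,0,0],[-1,0.01,0.14,0,-0.05,0,0]],
])

```text
clock: 17.1
eef_pos: [586.1, 0.4, 3.0]
tcp_rot: [-3.14, 0.002, 0.243]
contact_force: [-1.3, 4.9, -0.3]
opening: 0.266
```

Request:
apply_moves([
  [[-1,0,0.08,0,-0.05,0,0],[-1,0,0.14,0,-0.05,0,0],[-1,0,0.14,0,-0.05,0,0]],
])

```text
clock: 17.4
eef_pos: [586.2, -0.5, 3.0]
tcp_rot: [-3.14, 0.002, 0.243]
contact_force: [-2.0, 4.2, -0.2]
opening: 0.265
```

Request:
apply_moves([
  [[-1,0,0.08,0,-0.05,0,0],[-1,0,0.14,0,-0.05,0,0],[-1,0,0.14,0,-0.05,0,0]],
])

```text
clock: 17.7
eef_pos: [586.4, -1.3, 3.1]
tcp_rot: [-3.141, 0.002, 0.243]
contact_force: [-0.3, 5.6, -0.8]
opening: 0.265
```

Request:
apply_moves([
  [[-1,0,0.08,0,-0.05,0,0],[-1,0,0.14,0,-0.05,0,0],[-1,0,0.14,0,-0.05,0,0]],
])

```text
clock: 18.0
eef_pos: [586.6, -2.2, 3.1]
tcp_rot: [-3.141, 0.002, 0.243]
contact_force: [-1.3, 4.8, -0.6]
opening: 0.264
```

Request:
apply_moves([
  [[-1,0,0.08,0,-0.05,0,0],[-1,0,0.14,0,-0.05,0,0],[-1,0,0.14,0,-0.05,0,0]],
])

```text
clock: 18.3
eef_pos: [586.8, -3.0, 3.0]
tcp_rot: [-3.141, 0.003, 0.243]
contact_force: [-1.2, 4.7, -0.9]
opening: 0.267
```

```bash
python3 -c "
from h import *
st(20,0)"
```

```text
t 18.3 nose x,y 34.75 -0.56 z 3.04 rpy [-3.1407e+00  2.7000e-03  2.4310e-01] F along,lat,z -4.9 -0.03 -0.87 M [0.99 0.09 0.09]
from [586.8  -3.    3. ] [-3.1407e+00  2.7000e-03  2.4310e-01] move cm [ 0.03 -1.47 -0.01] deg [-0.1  0.2 -0.1] rows 0.2950756767805704 0.021930084623483198
```

Front end is near 95 mm with no stop felt yet. I'll continue at the same step.

Request:
apply_moves([
  [[-1,0.02,0.08,0,0,0.15,-0.1],[-1,0.02,0.14,0,0,0.15,-0.1],[-1,0.02,0.14,0,0,0.15,-0.1]],
])

```text
clock: 18.6
eef_pos: [586.9, -3.9, 3.0]
tcp_rot: [-3.14, 0.001, 0.244]
contact_force: [-0.9, 5.0, -0.0]
opening: 0.268
```

Request:
apply_moves([
  [[-1,0.01,0.08,0,-0.05,0,0],[-1,0.01,0.14,0,-0.05,0,0],[-1,0.01,0.14,0,-0.05,0,0]],
])

```text
clock: 18.9
eef_pos: [587.1, -4.7, 3.0]
tcp_rot: [-3.14, 0.001, 0.244]
contact_force: [-0.4, 4.5, 0.6]
opening: 0.266
```

Request:
apply_moves([
  [[-1,0,0.08,0,-0.05,0,0],[-1,0,0.14,0,-0.05,0,0],[-1,0,0.14,0,-0.05,0,0]],
])

```text
clock: 19.2
eef_pos: [587.3, -5.5, 3.1]
tcp_rot: [-3.14, 0.001, 0.244]
contact_force: [-1.8, 5.6, -0.3]
opening: 0.264
```

Request:
apply_moves([
  [[-1,0,0.08,0,-0.05,0,0],[-1,0,0.14,0,-0.05,0,0],[-1,0,0.14,0,-0.05,0,0]],
])

```text
clock: 19.5
eef_pos: [587.4, -6.4, 3.1]
tcp_rot: [-3.14, 0.001, 0.244]
contact_force: [-0.7, 5.0, -0.3]
opening: 0.265
```

Request:
apply_moves([
  [[-1,0,0.08,0,-0.05,0,0],[-1,0,0.14,0,-0.05,0,0],[-1,0,0.14,0,-0.05,0,0]],
])

```text
clock: 19.8
eef_pos: [587.6, -7.2, 3.1]
tcp_rot: [-3.14, 0.001, 0.244]
contact_force: [-2.3, 5.1, 0.0]
opening: 0.265
```

Request:
apply_moves([
  [[-1,0,0.08,0,-0.05,0,0],[-1,0,0.14,0,-0.05,0,0],[-1,0,0.14,0,-0.05,0,0]],
])

```text
clock: 20.1
eef_pos: [587.7, -8.1, 3.1]
tcp_rot: [-3.14, 0.002, 0.244]
contact_force: [-1.3, 5.3, -1.1]
opening: 0.265
```

```bash
python3 -c "
from h import *
st(20,0)"
```

```text
t 20.1 nose x,y 39.9 -0.76 z 3.09 rpy [-3.140e+00  1.700e-03  2.441e-01] F along,lat,z -5.51 -0.0 -1.06 M [0.93 0.19 0.07]
from [587.7  -8.1   3.1] [-3.140e+00  1.700e-03  2.441e-01] move cm [ 0.07 -1.99 -0.01] deg [-0.1  0.1 -0. ] rows 0.39825212190202686 0.01615357244060481
```

Request:
apply_moves([
  [[-1,0.03,0.08,0,0,0.1,0],[-1,0.03,0.14,0,0,0.1,0],[-1,0.03,0.14,0,0,0.1,0]],
])

```text
clock: 20.4
eef_pos: [588.1, -8.9, 3.1]
tcp_rot: [-3.139, 0.0, 0.244]
contact_force: [-1.7, 4.7, 0.9]
opening: 0.265
```

Request:
apply_moves([
  [[-1,0.02,0.08,0,-0.05,0,0],[-1,0.02,0.14,0,-0.05,0,0],[-1,0.02,0.14,0,-0.05,0,0]],
])

```text
clock: 20.7
eef_pos: [588.3, -9.6, 3.1]
tcp_rot: [-3.139, 0.001, 0.244]
contact_force: [-0.5, 5.3, 0.6]
opening: 0.269
```

Request:
apply_moves([
  [[-1,0.01,0.08,0,-0.05,0,0],[-1,0.01,0.14,0,-0.05,0,0],[-1,0.01,0.14,0,-0.05,0,0]],
])

```text
clock: 21.0
eef_pos: [588.5, -10.5, 3.1]
tcp_rot: [-3.139, 0.001, 0.244]
contact_force: [-1.8, 4.6, 0.1]
opening: 0.268
```

Request:
apply_moves([
  [[-1,0.01,0.08,0,-0.05,0,0],[-1,0.01,0.14,0,-0.05,0,0],[-1,0.01,0.14,0,-0.05,0,0]],
])

```text
clock: 21.3
eef_pos: [588.7, -11.2, 3.2]
tcp_rot: [-3.139, 0.001, 0.243]
contact_force: [-1.3, 5.3, -0.5]
opening: 0.267
```

Request:
apply_moves([
  [[-1,0.01,0.08,0,-0.05,0,0],[-1,0.01,0.14,0,-0.05,0,0],[-1,0.01,0.14,0,-0.05,0,0]],
])

```text
clock: 21.6
eef_pos: [588.9, -11.9, 3.2]
tcp_rot: [-3.139, 0.002, 0.243]
contact_force: [-1.5, 6.3, 0.9]
opening: 0.27
```

```bash
python3 -c "
from h import *
st(20,0)"
```

```text
t 21.6 nose x,y 43.86 -0.66 z 3.19 rpy [-3.1388e+00  1.5000e-03  2.4340e-01] F along,lat,z -6.45 0.11 0.85 M [1.04 0.23 0.05]
from [588.9 -11.9   3.2] [-3.1388e+00  1.5000e-03  2.4340e-01] move cm [ 0.04 -2.39  0.01] deg [-0.2  0.1 -0.1] rows 0.47725515459389733 0.02339755671857694
```

Request:
apply_moves([
  [[-1,0.02,0.08,0,-0.1,0,0],[-1,0.02,0.14,0,-0.1,0,0],[-1,0.02,0.14,0,-0.1,0,0]],
])

```text
clock: 21.9
eef_pos: [589.0, -12.5, 3.1]
tcp_rot: [-3.139, 0.002, 0.243]
contact_force: [-1.6, 5.6, 0.3]
opening: 0.268
```

Request:
apply_moves([
  [[-1,0.01,0.08,0,-0.05,0,0],[-1,0.01,0.14,0,-0.05,0,0],[-1,0.01,0.14,0,-0.05,0,0]],
])

```text
clock: 22.2
eef_pos: [589.2, -13.2, 3.2]
tcp_rot: [-3.139, 0.002, 0.243]
contact_force: [-1.1, 6.1, -0.4]
opening: 0.269
```

Request:
apply_moves([
  [[-1,0.01,0.08,0,-0.05,0,0],[-1,0.01,0.14,0,-0.05,0,0],[-1,0.01,0.14,0,-0.05,0,0]],
])

```text
clock: 22.5
eef_pos: [589.4, -13.9, 3.2]
tcp_rot: [-3.139, 0.003, 0.243]
contact_force: [-1.8, 6.3, 0.2]
opening: 0.266
```

```bash
python3 -c "
from h import *
st(20,0)"
```

```text
t 22.5 nose x,y 45.92 -0.71 z 3.17 rpy [-3.1391e+00  2.6000e-03  2.4290e-01] F along,lat,z -6.56 -0.23 0.21 M [1.08 0.17 0.  ]
from [589.4 -13.9   3.2] [-3.1391e+00  2.6000e-03  2.4290e-01] move cm [ 0.04 -2.59  0.  ] deg [-0.1  0.1 -0.1] rows 0.518435151642835 0.02732902315425928
```

Force is up by about 1 N, which looks like the feeler pin. I'll go on.

Request:
apply_moves([
  [[-1,0.01,0.08,0,-0.05,0,0],[-1,0.01,0.14,0,-0.05,0,0],[-1,0.01,0.14,0,-0.05,0,0]],
])

```text
clock: 22.8
eef_pos: [589.5, -14.5, 3.2]
tcp_rot: [-3.139, 0.003, 0.243]
contact_force: [-1.7, 6.5, -1.0]
opening: 0.268
```

Request:
apply_moves([
  [[-1,0.01,0.08,0,-0.05,0,0],[-1,0.01,0.14,0,-0.05,0,0],[-1,0.01,0.14,0,-0.05,0,0]],
])

```text
clock: 23.1
eef_pos: [589.5, -14.6, 3.3]
tcp_rot: [-3.138, 0.003, 0.242]
contact_force: [-1.5, 10.7, 1.2]
opening: 0.268
```

```bash
python3 -c "
from h import *
st(20,0)"
```

```text
t 23.1 nose x,y 46.6 -0.78 z 3.26 rpy [-3.1378  0.0033  0.2424] F along,lat,z -10.76 1.1 1.17 M [1.64 0.32 0.05]
from [589.5 -14.6   3.3] [-3.1378  0.0033  0.2424] move cm [ 0.04 -2.66  0.02] deg [-0.2  0.2 -0.1] rows 0.5321806230160298 0.03700852150832539
```

Stalled at 10.8 N, with the nose at 46.6 mm and so the face at about 106.6 mm (inside the 82–109 mm range). This is the stop. I'll hold a slightly firmer press.

Request:
apply_moves([
  [[-1,0,0.1,0,-0.1,0,0],[-1,0,0.14,0,-0.1,0,0],[-1,0,0.15,0,-0.1,0,0],[-1,0,0.15,0,-0.1,0,0]],
])

```text
clock: 23.5
eef_pos: [589.5, -14.6, 3.3]
tcp_rot: [-3.138, 0.004, 0.242]
contact_force: [-2.2, 10.5, 2.5]
opening: 0.266
```

```bash
python3 -c "
from h import *
st(20,0)"
```

```text
t 23.5 nose x,y 46.65 -0.86 z 3.34 rpy [-3.1376  0.0036  0.242 ] F along,lat,z -10.71 0.41 2.49 M [1.84 0.23 0.11]
from [589.5 -14.6   3.3] [-3.1376  0.0036  0.242 ] move cm [ 0.04 -2.66  0.02] deg [-0.2  0.2 -0.2] rows 0.5330701925801539 0.04029202014683111
```

Request:
apply_moves([
  [[-1,0,0.1,0,-0.1,0,0],[-1,0,0.15,0,-0.1,0,0],[-1,0,0.18,0,-0.1,0,0],[-1,0,0.18,0,-0.1,0,0],[-1,0,0.18,0,-0.1,0,0],[-1,0,0.18,0,-0.1,0,0]],
])

```text
clock: 24.1
eef_pos: [589.5, -14.7, 3.4]
tcp_rot: [-3.137, 0.004, 0.242]
contact_force: [-2.2, 12.2, 2.1]
opening: 0.269
```

```bash
python3 -c "
from h import *
st(20,0)"
```

```text
t 24.1 nose x,y 46.69 -0.92 z 3.43 rpy [-3.1371  0.0039  0.2417] F along,lat,z -12.33 0.79 2.08 M [2.16 0.31 0.12]
from [589.5 -14.7   3.4] [-3.1371  0.0039  0.2417] move cm [ 0.05 -2.67  0.03] deg [-0.3  0.2 -0.2] rows 0.5339792871602509 0.04485544467949222
```

Request:
apply_moves([
  [[-1,0,0.15,0,-0.1,0,0],[-1,0,0.18,0,-0.1,0,0],[-1,0,0.2,0,-0.1,0,0],[-1,0,0.21,0,-0.1,0,0],[-1,0,0.21,0,-0.1,0,0],[-1,0,0.21,0,-0.1,0,0],[-1,0,0.21,0,-0.1,0,0]],
])

```text
clock: 24.8
eef_pos: [589.5, -14.6, 3.6]
tcp_rot: [-3.136, 0.004, 0.241]
contact_force: [-2.5, 13.5, 2.3]
opening: 0.265
```

```bash
python3 -c "
from h import *
st(-180,0,3.4)"
```

```text
t 24.8 nose x,y 46.67 -0.91 z 3.55 rpy [-3.1361  0.0042  0.2414] F along,lat,z -13.73 0.85 2.33 M [2.37 0.38 0.1 ]
from [589.5 -14.6   3.6] [-3.1361  0.0042  0.2414] move cm [ -0.03 -22.67   0.14] deg [-0.3  0.2 -0.2] rows 4.533510016980909 0.05125416584323475
```

The work is pressed home: 13.7 N total, about 8 N on the stop, with the position steady within 0.1 mm over about 1.7 s. I'll withdraw straight back.

Request:
apply_moves([
  [[-1,0,-0.5,0,0,0,0],[-1,0,-2,0,0,0,0],[-1,0,-5,0,-0.3,0.2,-0.2],[-1,0,-9,0,-0.3,0.2,-0.2],[-1,0,-13,0,-0.3,0.2,-0.2],[-1,0,-17.5,0,-0.3,0.2,-0.2],[-1,0,-22,0,-0.3,0.2,-0.2],[-1,0,-22,0,-0.3,0.2,-0.2]],
])

```text
clock: 25.6
eef_pos: [535.7, 203.9, 5.0]
tcp_rot: [-3.141, -0.0, 0.249]
contact_force: [0.9, 0.1, -1.1]
opening: 0.264
```

Request:
apply_moves([
  [[-1,0,0,-3,0,0,0],[-1,0,-1,-5,0,0,0],[-1,0,-1,-5,0,0,0]],
])

```text
clock: 25.9
eef_pos: [534.9, 215.1, 57.6]
tcp_rot: [-3.14, -0.005, 0.25]
contact_force: [0.5, -0.4, -1.2]
opening: 0.267
```

```bash
python3 -c "
from h import *
st()
go([488,352,54],1.434)
f=grab('scene','s4'); cv2.imwrite('pics/c4.png',cv2.resize(f['pixels'][190:350,140:400][...,::-1],(780,480),interpolation=2))"
```

```text
t 25.9 nose x,y -189.4 2.84 z 57.56 rpy [-3.1401 -0.0051  0.2499] F along,lat,z 0.53 0.34 -1.19 M [ 0.05 -0.01 -0.03]
from [534.9 215.1  57.6] [-3.1401 -0.0051  0.2499] move cm [ -1.16 -14.43   0.37] deg [  0.1  -0.3 -67.8] rows 2.8961756385934687 7.898281619066769
```

View pics/c4.png

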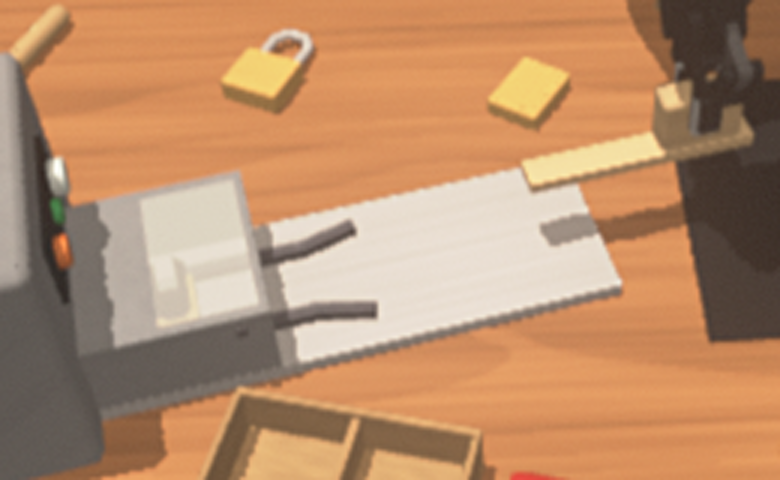

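The bed is empty, the work is under the guard, and the bystanders have not moved. Now I'll take the stick back to the mat.

Request:
apply_moves([
  [[-1,-1.2,-14.4,0.4,0.1,-0.3,-67.8],[-1,-1.2,-14.4,0.4,0.1,-0.3,-67.8],[-1,-1.2,-14.4,0.4,0.1,-0.3,-67.8],[-1,-1.2,-14.4,0.4,0.1,-0.3,-67.8],[-1,-1.2,-14.4,0.4,0.1,-0.3,-67.8],[-1,-1.2,-14.4,0.4,0.1,-0.3,-67.8],[-1,-1.2,-14.4,0.4,0.1,-0.3,-67.8],[-1,-1.2,-14.4,0.4,0.1,-0.3,-67.8]],
])

```text
clock: 26.75
eef_pos: [486.3, 349.5, 50.6]
tcp_rot: [-3.139, 0.003, 1.439]
contact_force: [0.3, -0.6, -0.7]
opening: 0.271
```

```bash
python3 -c "
from h import *
go([488,352,-6.5],1.434)"
```

```text
from [486.3 349.5  50.6] [-3.1386e+00  2.8000e-03  1.4390e+00] move cm [0.29 0.16 5.71] deg [-0.2  0.2  0.3] rows 1.1433802400396549 0.043266877573320324
```

Request:
apply_moves([
  [[-1,0.2,0.2,2.5,-0.2,0.2,0],[-1,0.2,0.2,4,-0.2,0.2,0],[-1,0.2,0.2,5,-0.2,0.2,0],[-1,0.2,0.2,5.5,-0.2,0.2,0],[-1,0.2,0.2,5.7,-0.2,0.2,0],[-1,0.2,0.2,5.8,-0.2,0.2,0],[-1,0.2,0.2,5.8,-0.2,0.2,0]],
])

```text
clock: 27.45
eef_pos: [488.7, 351.3, -6.9]
tcp_rot: [3.14, -0.001, 1.439]
contact_force: [-0.5, -0.7, -0.4]
opening: 0.265
```

Request:
apply_moves([
  [[-1,0,0,0.06,0,0,0],[-1,0,0,0.1,0,0,0],[-1,0,0,0.1,0,0,0]],
])

```text
clock: 27.75
eef_pos: [489.2, 351.7, -7.2]
tcp_rot: [3.139, -0.002, 1.439]
contact_force: [0.5, -0.6, 3.7]
opening: 0.265
```

Request:
apply_moves([
  [[0,0,0,0,0,0,0],[1,0,0,0,0,0,0],[1,0,0,0,0,0,0],[1,0,0,0,0,0,0],[1,0,0,0,0,0,0],[1,0,0,-5,0,0,0],[1,0,0,-10,0,0,0],[1,0,0,-15,0,0,0]],
])

```text
clock: 28.55
eef_pos: [488.4, 351.1, 144.1]
tcp_rot: [3.14, -0.001, 1.439]
contact_force: [0.5, -0.6, -0.3]
opening: 1.002
```

Request:
apply_moves([
  [[1,0,0,-6,0,0,0],[1,0,0,-6,0,0,0],[1,0,0,-6,0,0,0]],
])

```text
clock: 28.85
eef_pos: [489.5, 351.9, 206.7]
tcp_rot: [3.137, -0.005, 1.439]
contact_force: [-0.5, 0.1, -0.5]
opening: 0.999
```

```bash
python3 -c "
from h import *
f=grab('wrist','w6'); g=grab('top','t6'); a=load('top')
cv2.imwrite('pics/c6.png',np.hstack([cv2.resize(f['pixels'],(400,300)),cv2.resize(g['pixels'][110:340,140:440],(391,300))])[...,::-1])"
```

```text
(no output)
```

View pics/c6.png

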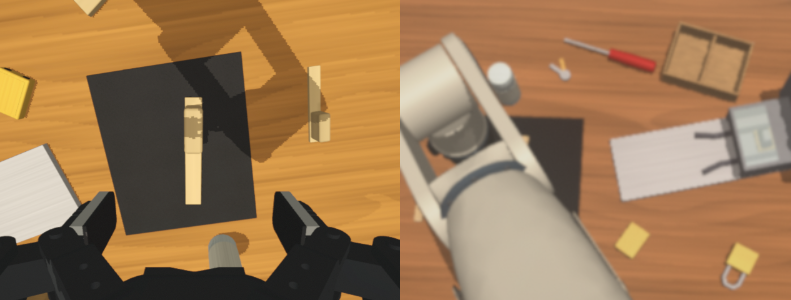

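The stick is flat on the mat with its handle up, the gripper is clear, the bed is empty and the bystanders are in place. I'm handing in.

```bash
python3 -c "
from h import *
print(r.sign_off())"
```

```text
the job is handed in; nothing more can be done
None
```

I pushed the padlock body in under the guard with the stick until it stood against the stop. Then I drew the stick out, laid it back on its mat and handed in at about 29 s. No verdict was reported.

- **Pressing home:** the feed dragged at about 5 N past the roller. It rose by about 1 N near the end, which I took to be the feeler pin. The work then stalled with its front about 106.7 mm behind the guard's front edge, inside the 82–109 mm range. I held it there for about 1.7 s, rising to 13.7 N in all, so roughly 8 N on the stop. The nose moved less than 0.1 mm in that time, so I saw no sign of the stop shifting.
- **Last pictures:** the stick lies flat on the mat with its handle up, the bed is empty, and the gripper is open and well clear. The bystanders in view look unmoved, judged by eye. The brush was outside the final crop.
- **What disagreed:** the real fingertips were about 36 mm short of the stated TCP. My first grasp therefore shut on top of the handle and pressed on it with about 16 N, without moving the stick. I allowed for the offset and the second grasp held.
- **Not checked:** the feeler and the stop are hidden, so "home" and "not shifted" rest on force and position alone.

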